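# Clamp a ski boot in the jig and start the cycle

## Task

Clamp the ski boot in its jig: lift the red heel stop by its black knob over the yellow bump that holds it parked, then slide it up behind the boot's heel until you feel it press the boot's toe firmly but gently onto the sprung stop hidden inside the yellow toe cup, and leave it there, down on the plate, with the boot held under spring pressure. Only then push the green start button fully down and let it come up again. Do not touch the boot with the gripper, and leave the other things on the bench where they are.

Things in the scene. Friction and masses are not known exactly. Their poses are not given: they have to be found in the camera images.
- jig: The boot jig, fixed to the bench: a dark steel plate 116 x 500 x 12 mm, origin under its middle. Its +y axis points along the track from the heel end (red heel stop) to the toe end (yellow toe cup); everything that slides in it slides along this axis. The boot stands on the plate between two low guides.
- toe_stop: The fixed yellow toe cup at the jig's toe end: a hood 106 mm wide, 50 mm long, 44 mm high above the plate, open towards the boot, whose toe slides into it. Origin at plate height in the middle of its open mouth, 200 mm from the jig's middle; axes as the jig's. It hides a sprung stop (see boot_toe).
- boot: A red and white junior ski boot, 0.55 to 1.1 kg, loose, standing upright on the jig with its toe to the toe cup: sole 240 mm long (along its y, toe at +y) and 74 mm wide, about 245 mm tall, the 96 mm wide cuff rising over its heel half. Origin under the middle of the sole. The guides leave it 3 mm play to either side; it slides lengthways on the plate against friction of 1 to 5 N. Its toe is 10 to 40 mm short of the toe cup's mouth at first.
- boot_toe (a point): The foremost face of the boot's sole, on its middle line, 15 mm above the sole's underside. It meets the sprung stop hidden in the toe cup 2 to 22 mm behind the cup's mouth: the setting differs each time and is not measured, so it must be felt. The stop gives 4 mm, 2.5 N for every mm (10 N at the end of its spring), then it is solid.
- boot_heel (a point): The rearmost face of the boot's sole (the white heel lug, 34 mm high), on its middle line, 15 mm above the sole's underside.
- heel_slide (a joint): How far the red heel stop has been slid from its park towards the boot, m: 0 to 0.135, it starts between 0 and 0.003. It drags with about 6 N and stays where it is left. Lifted too little, its foot runs against the yellow bump after about 5 mm. The foot is quite past the bump, and comes down again freely, from 0.038 on.
- heel_stop (a joint): How far the heel stop is lifted straight up, m: 0 resting on the plate, 0.018 against its upper stop. It must be more than 0.010 to pass the bump. Lifting takes 6 to 8 N (weight and a spring); let go, it drops back to 0 by itself, when it is not on the bump.
- heel_knob (a point): Middle (half-way up) of the heel stop's upright round black knob, 28 mm across and 50 mm tall, 77 mm above the bench when down: the place to grip it. The top of the red block (56 x 56 mm) lies 25 mm below this point, the pad face 85 mm ahead of it towards the boot.
- heel_pad (a point): Middle of the face of the heel stop's black rubber pad (66 mm wide, 28 mm high) which meets the boot's heel; axes as the jig's. It moves with the heel stop.
- bump_top (a point): Middle of the top of the yellow detent bump, a bar across the track in front of the heel stop's foot, 10 mm high and 12 mm long, with upright sides.
- start_button (a joint): Travel of the green start button, m: 0 released, 0.007 fully down; a spring that takes 5 N to push it fully down lifts it back.
- start_button_top (a point): Middle of the top face of the green push button (34 mm across), which points up; it stands on a yellow box 85 x 85 x 50 mm fixed to the bench either left or right of the jig. A red parts bin of the same size stands in the other place.
- screwdriver_grip (a point): Bystander, to be left alone: a red-handled screwdriver lying on the bench; this point is on its handle.
- wrench_grip (a point): Bystander, to be left alone: an open-ended steel wrench lying on the bench; this point is on its handle.
- mallet_grip (a point): Bystander, to be left alone: a wooden-handled hammer lying on the bench; this point is on its handle.
- screw_jar: Bystander, to be left alone: a 56 mm wide, 75 mm tall glass jar with a blue cap; origin under its middle.
- wax_can: Bystander, to be left alone: a 60 mm wide, 85 mm tall blue can; origin under its middle.
- sole_block: Bystander, to be left alone: a white 70 x 80 x 22 mm plastic sole block; origin under its middle.
- parts_bin: Bystander, to be left alone: a red open bin, 85 x 85 x 50 mm; origin under its middle.
Not all that is in view belongs to the job. Of the things that look like the part that bears start_button, take the one that is farthest from the robot's base at the start.

How it is judged:
By the outcome, as a careful person would: the job done as asked, in the order asked, and still so for the second after the job is handed in, with the robot touching nothing.
It also fails if it takes over 70 s, if anything falls off the work surface, if the arm or the gripper's body presses on something with over 40 N, if the wrist force passes 120 N, or if a joint passes its speed limit or range.

## Robot

A 6-joint arm with a two-finger parallel gripper is mounted at the origin on the work surface. World frame = base frame: x ahead of the robot, y to its left, z up, the work surface at z = 0. Lengths are in m, angles in rad, forces in N, time in s.
With the tool pointing down it reaches from about 0.25 to 0.775 m from the base axis. Payload 8.9 kg.
Tool frame: the origin (TCP) lies at the very end of the fingers, on their centre line; the grasp point (between the pads) lies 19 mm behind it (pinch_z is the distance from the TCP to the grasp point, in m); z points along the fingers, y is the line along which they close (so a half turn about z gives the same grasp; the last joint's range is limited). The gripper opens to 85 mm and grips with 20 to 120 N. Pads are 22 mm wide; open, the fingers measure 114 mm over their backs; the gripper's body (76 mm by 85 mm) begins 54 mm behind the grasp point. The pads swing forward as they close: fully open they stand 13 mm farther back than shut.
Start: joints at [-0.139, 0.291, -0.153, 1.127, 0, 1.431], TCP at [0.525, 0, 0.231] pointing down, gripper open.
Joint ranges: [-2.52, 2.52], [-0.91, 1.74], [-1.3, 1.37], [-1.96, 2.02], [-1.52, 1.47], [-3.14, 3.14]. Speed limits (rad/s): [2.22, 2.22, 2.79, 3.14, 3.14, 3.14].

## Interface

Orientations are given as a rotation vector (axis times angle).
In Python, from cell import * gives the robot as it stands.
- The arm moves only by the tool move_arm, never from a script. Its arguments are lists of equal length, an entry for each row: "linear": the shift along the world's x, y, z in units of 25 mm (1.0 is 25 mm), a list of three; "yaw": the turn about the world's z in units of 6 degrees (1.0 is 6 degrees). In form: {"linear": [[dx, dy, dz], ...], "yaw": [yaw, ...]}. A call has 1 to 5 rows; each row is the pose to reach, as a shift and turn from the pose commanded when the call began; what a row does not reach only later rows make up. A row lasts 1/12 s, in which the tool goes at most 41.7 mm and 7.16 degrees, less where a joint would pass 70% of its speed; a pose out of reach is approached as far as the arm can. A call with a gripper value outside its range is refused whole. "jaw" is the opening, from 0 (shut) to 1 (fully open), set as the call begins (left out, the last holds). The fingers move at their own pace and stop on an object; the grip force is fixed at half the most. Time passes only in rows, so rows that repeat a pose let the fingers close. It gives the time, the measured TCP pose, the force, the opening and the grip force at its end, in the units of the state.
- state(): the state, without advancing time (a new reading comes with each control period).
- read_camera(name): name is "scene" or "side" or "wrist"; returns (picture, depth): 480x640x3 uint8, red, green, blue; 480x640 float32, m along the optical axis (not along the pixel's ray), 0 where there is no reading.
- camera_model(name): a dict with "K" (3x3 intrinsics, pixels), "distortion" ([k1, k2, p1, p2, k3] as OpenCV has them; the pictures are not rectified), "cam_to_world" (4x4, takes a point from camera to world coordinates). Camera axes: x right, y up, looking along -z (the intrinsics and any distortion apply to the point x, -y, -z); pixel columns grow to the right and rows downward; lengths in m; the calibration is good to about 2 mm. A picture is of the moment at which its call begins: read the wrist's pose just before it. camera_model takes no time and is no camera call; for the wrist camera it gives the pose at the moment of the call.
- hand_in(): hands the job in; it is judged then, once.
The state is a dict: "t": time; "qpos": joint angles; "joint_velocities": joint speeds; "joint_efforts": joint torques, N m; "ee_pos": TCP position; "ee_rot": TCP orientation; "wrist_force": force on the tool from outside, world axes, zero at the start; "torque": the same for the moment, N m; "opening": finger opening in m; "finger_force": force on a finger pad.
Only numpy, scipy, OpenCV 4.12 (cv2) and the standard library are available. Lean on these libraries where they do the work, as an engineer would, in place of code of your own. Each camera call takes 0.05 s, during which the arm holds its last target. There are 200 camera calls.

## Working session

There is one attempt and no reset: what is moved stays moved. The work goes in short steps, Python scripts to look and compute and a tool call to move; the robot and the scene stay as the last step left them, time stands still between calls to the robot, and variables do not carry over. Pictures are saved under pics/ and viewed, at most 10 in all, crops included, and the job is handed in when it is done.

Besides the shell and the picture viewer there is one more tool, called after "Request:" as name([rows], argument=value, ...), one row to a line, values as JSON. move_arm: Moves the arm, as the interface text tells. Its arguments: {"type":"object","properties":{"linear":{"type":"array"},"yaw":{"type":"array"},"jaw":{"type":"number"}},"required":["linear","yaw"]}

```bash
mkdir -p pics; ls; cat > h.py <<'E'
from cell import *
import numpy as np, cv2
def snap(n,f):
    m=camera_model(n); im,d=read_camera(n); cv2.imwrite(f'pics/{f}.png',im[:,:,::-1]); np.savez(f'{f}.npz',d=d,im=im,K=m['K'],D=m['distortion'],T=m['cam_to_world'])
def load(f): return np.load(f'{f}.npz')
def px2w(z,u,v,d=None):
    if d is None:
        w=z['d'][int(v)-1:int(v)+2,int(u)-1:int(u)+2]; w=w[w>0]; d=np.median(w) if len(w) else np.nan
    p=cv2.undistortPoints(np.array([[[u,v]]],float),z['K'],z['D'])[0,0]
    return (z['T']@np.array([p[0]*d,-p[1]*d,-d,1]))[:3]
def ray_z(z,u,v,h):
    a=z['T'][:3,3]; b=px2w(z,u,v,1.0)-a
    return a+b*(h-a[2])/b[2]
def w2px(z,P):
    q=np.linalg.inv(z['T'])@np.append(P,1); r=cv2.projectPoints(np.array([[q[0],-q[1],-q[2]]]),np.zeros(3),np.zeros(3),z['K'],z['D'])[0]
    return r.ravel()
def cloud(z):
    d=z['d'];H,W=d.shape; u,v=np.meshgrid(np.arange(W),np.arange(H))
    p=cv2.undistortPoints(np.stack([u.ravel(),v.ravel()],1)[:,None].astype(float),z['K'],z['D'])[:,0]
    f=d.ravel(); q=np.stack([p[:,0]*f,-p[:,1]*f,-f,np.ones_like(f)],1)@z['T'].T
    q=q[:,:3]; q[f<=0]=np.nan
    return q.reshape(H,W,3)
E
python3 - <<'E'
from h import *
for n in('scene','side','wrist'): snap(n,n+'0')
s=state(); print(s['t'],s['ee_pos'],s['ee_rot'],s['wrist_force'])
E
```

```text
pics
0.15 [5.24645604e-01 3.18217034e-05 2.30856305e-01] [-2.22087406e+00 -2.22082880e+00  9.66461952e-04] [0.63414391 0.20093034 0.52504755]
```

View pics/scene0.png

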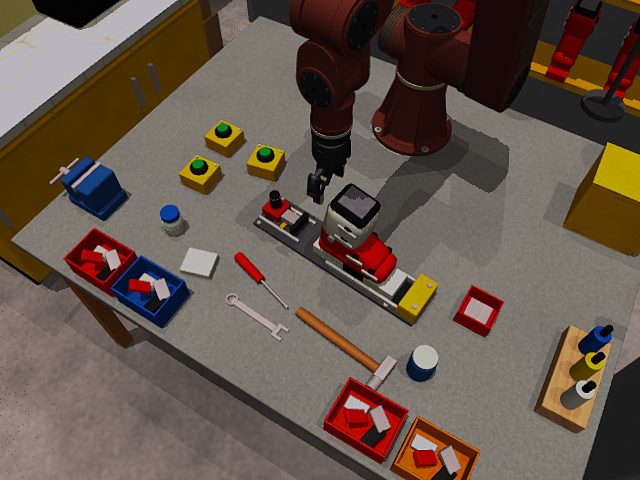

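View pics/side0.png

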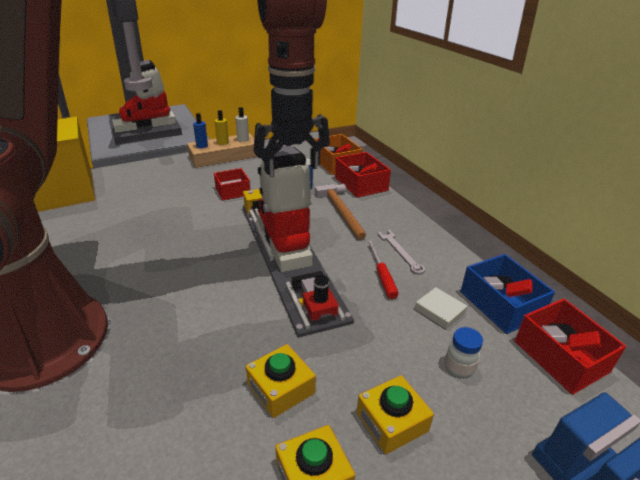

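The scene view shows the knob at (276,197), the boot at about (352,230) and the toe cup at (416,298). Three button boxes could be the one wanted, at (223,130), (199,167) and (265,154). In the side view they are at (280,366), (397,400) and (315,455), and the knob is at (321,282).

```bash
python3 - <<'E'
from h import *
np.set_printoptions(precision=4,suppress=True)
A,B=load('scene0'),load('side0')
def segs(z,name):
    im=z['im']; hsv=cv2.cvtColor(im,cv2.COLOR_RGB2HSV); C=cloud(z)
    for cn,lo,hi in(('green',(45,120,60),(75,255,255)),('yellow',(18,150,90),(35,255,255))):
        m=cv2.inRange(hsv,lo,hi); n,L,S,c=cv2.connectedComponentsWithStats(m)
        for i in range(1,n):
            if 60<S[i,4]<6000:
                P=C[L==i]; P=P[~np.isnan(P[:,0])]
                if len(P) and P[:,2].max()<.3 and abs(P[:,1]).max()<.9:
                    zt=np.percentile(P[:,2],90); T=P[P[:,2]>zt-.006]
                    print(name,cn,c[i].round(0),S[i,4],'top',T.mean(0),'rng',T.min(0),T.max(0), 'dist',np.hypot(*T.mean(0)[:2]))
segs(A,'scene');segs(B,'side')
def tri(pa,pb):
    a,b=A['T'][:3,3],B['T'][:3,3]; da=px2w(A,*pa,1.)-a; db=px2w(B,*pb,1.)-b
    t=np.linalg.lstsq(np.stack([da,-db],1),b-a,rcond=None)[0]; p,q=a+t[0]*da,b+t[1]*db
    return (p+q)/2,np.linalg.norm(p-q)
print('knob top depth',px2w(A,275,194),px2w(B,321,279))
print('knobtop tri',tri((275,194),(321,279)))
# crops
im=A['im'][110:330,170:450,::-1]; cv2.imwrite('pics/c1.png',cv2.resize(im,None,fx=2.8,fy=2.7,interpolation=cv2.INTER_CUBIC))
E
```

```text
scene green [222. 127.] 71 top [ 0.3642 -0.4505  0.0737] rng [ 0.3499 -0.4639  0.0704] [ 0.3798 -0.4366  0.0812] dist 0.579295716774625
scene green [264. 151.] 82 top [ 0.3794 -0.2902  0.0733] rng [ 0.362  -0.3068  0.0696] [ 0.3948 -0.274   0.0788] dist 0.47765540620648345
scene green [198. 163.] 83 top [ 0.5126 -0.4233  0.0738] rng [ 0.4968 -0.4386  0.0705] [ 0.5276 -0.4077  0.0789] dist 0.6647887168906568
scene yellow [542.  51.] 211 top [-0.7838  0.2292 -0.1129] rng [-0.8449  0.1926 -0.1164] [-0.7043  0.2658 -0.106 ] dist 0.8166553389957605
scene yellow [590.  74.] 903 top [-0.7483  0.4302 -0.1122] rng [-0.8475  0.3539 -0.1164] [-0.4571  0.4918  0.022 ] dist 0.8631297634750313
scene yellow [538.  68.] 135 top [-0.6715  0.2466 -0.1128] rng [-0.7005  0.2129 -0.1164] [-0.6424  0.2762 -0.1071] dist 0.7153257789915661
scene yellow [634.  89.] 216 top [-0.7532  0.5983 -0.1137] rng [-0.8474  0.5743 -0.117 ] [-0.6913  0.6247 -0.1056] dist 0.9619219944747319
scene yellow [632. 103.] 125 top [-0.6664  0.6076 -0.1125] rng [-0.6998  0.557  -0.1171] [-0.46    0.637   0.0176] dist 0.90181835868
[... 1353 characters left out ...]
51365
side yellow [251. 198.] 221 top [0.5245 0.2639 0.0575] rng [0.4853 0.077  0.0521] [0.55   0.2962 0.1633] dist 0.5871765838122356
side yellow [283. 382.] 2299 top [ 0.3757 -0.3003  0.0507] rng [ 0.3301 -0.3413  0.046 ] [ 0.4248 -0.2452  0.0752] dist 0.4809214570429424
side yellow [396. 416.] 2575 top [ 0.5084 -0.4323  0.0506] rng [ 0.468  -0.4694  0.046 ] [ 0.5552 -0.3827  0.0636] dist 0.6673869801897855
side yellow [315. 457.] 1942 top [ 0.3659 -0.451   0.0509] rng [ 0.3199 -0.4974  0.0464] [ 0.4054 -0.4104  0.0649] dist 0.5807351589259847
knob top depth [ 0.5095 -0.1656  0.1007] [ 0.5113 -0.1683  0.1021]
knobtop tri (array([ 0.511 , -0.1661,  0.1011]), np.float64(0.00269804654441457))
```

View pics/c1.png

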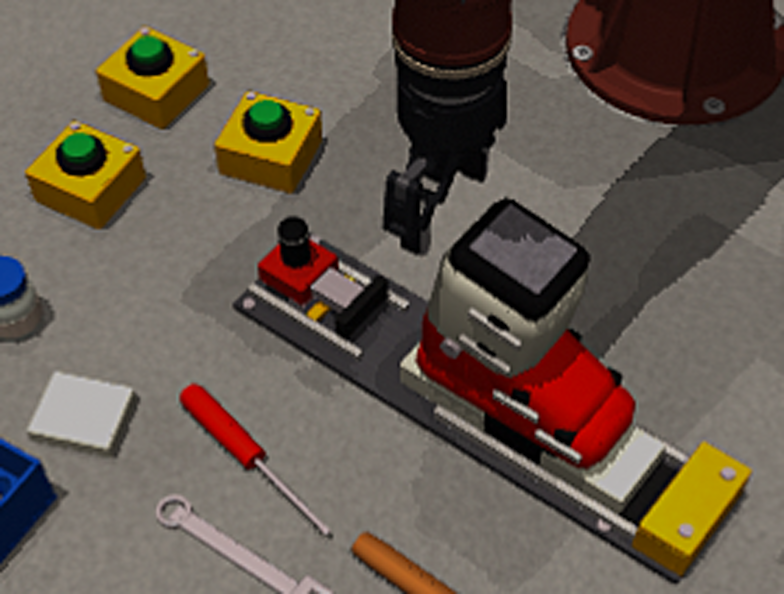

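Button candidates in the scene view, with distance from the base: (223,130) at 0.58 m, (265,154) at 0.48 m and (199,167) at 0.666 m. I choose (199,167) as the farthest. The crop confirms it is a yellow box with a green button on top, and it shows the knob on the red block with the bump just ahead. Next I refine the jig axis and the gaps.

```bash
python3 - <<'E'
from h import *
np.set_printoptions(precision=4,suppress=True)
for n in('scene0','side0'):
    z=load(n);C=cloud(z);hsv=cv2.cvtColor(z['im'],cv2.COLOR_RGB2HSV);g=C[...,:2]
    inb=(C[...,0]>.4)&(C[...,0]<.7)&(C[...,1]>-.3)&(C[...,1]<.36)
    cup=inb&(C[...,1]>.2)&(C[...,2]>.051)&(C[...,2]<.062)&(hsv[...,0]>18)&(hsv[...,0]<35)&(hsv[...,1]>120)
    print(n,'cup',cv2.minAreaRect(C[cup][:,:2].astype(np.float32)*1000))
    pl=inb&(C[...,2]>.0085)&(C[...,2]<.016)&(hsv[...,2]<110)
    r=cv2.minAreaRect(C[pl][:,:2].astype(np.float32)*1000);print('plate',r)
    kn=inb&(C[...,1]<-.1)&(C[...,2]>.096)&(C[...,2]<.108)
    print('knob',kn.sum(),C[kn].mean(0) if kn.any() else'', C[kn].min(0),C[kn].max(0))
    # jig coordinates via axis from angle guess
    th=np.radians(6); 
    for th in (np.arctan2(.046,.436),):
        ay=np.array([np.sin(th),np.cos(th)]);ax=np.array([ay[1],-ay[0]])
        o=np.array([.511,-.166]); Y=(g-o)@ay; X=(g-o)@ax
        wh=inb&(abs(X)<.06)&(Y>.02)&(C[...,2]>.014)&(C[...,2]<.06)
        for lo in np.arange(.06,.46,.01):
            s=wh&(Y>=lo)&(Y<lo+.01)&(abs(X)<.035)
            if s.any(): print(round(lo,2),s.sum(),'z',np.percentile(C[s][:,2],[10,50,90]),hsv[s].mean(0).round())
E
```

```text
scene0 cup ((556.3370971679688, 269.89605712890625), (49.24038314819336, 106.5092544555664), 83.89026641845703)
plate ((584.4500732421875, -17.81097412109375), (613.9694213867188, 270.9918212890625), 79.3656234741211)
knob 82 [ 0.5135 -0.1662  0.1014] [ 0.5001 -0.1807  0.096 ] [ 0.5253 -0.1521  0.107 ]
0.06 46 z [0.0368 0.046  0.0486] [ 78.  30. 133.]
0.07 80 z [0.031  0.049  0.0514] [32. 43. 22.]
0.08 153 z [0.0173 0.0349 0.0511] [49. 44. 21.]
0.09 19 z [0.0144 0.0154 0.0219] [96. 19. 87.]
0.1 24 z [0.0143 0.0149 0.0178] [111.  17.  62.]
0.11 7 z [0.0146 0.0151 0.0159] [141.  13.  61.]
0.12 14 z [0.0142 0.015  0.0163] [133.  15.  54.]
0.13 10 z [0.0147 0.0151 0.0166] [162.  27.  52.]
0.14 6 z [0.0429 0.0441 0.0446] [ 22.  62. 155.]
0.15 24 z [0.043  0.0452 0.048 ] [ 24.  45. 179.]
0.16 11 z [0.0251 0.0446 0.0484] [ 26.  41. 153.]
0.17 8 z [0.0266 0.0378 0.044 ] [ 24.  43. 103.]
0.18 5 z [0.0417 0.0429 0.0456] [25. 46. 76.]
0.19 4 z [0.0423 0.0443 0.0462] [29. 40. 83.]
0.2 8 z [0.0331 0.0426 0.0468] [22. 51. 76.]
0.21 7 z [0.0296 0.043  0.0466] [25. 43. 78.]
0.22 10 z [0.0197 0.0393 
[... 1684 characters left out ...]
137.  11.  64.]
0.13 5 z [0.0141 0.0143 0.0146] [129.  10.  69.]
0.14 354 z [0.017  0.0313 0.0446] [ 24.  29. 112.]
0.15 111 z [0.0401 0.0462 0.0477] [ 22.  31. 166.]
0.16 159 z [0.0457 0.0479 0.0583] [ 25.  91. 107.]
0.17 25 z [0.0453 0.0464 0.0476] [13. 47. 91.]
0.18 2 z [0.0437 0.0446 0.0455] [14. 47. 88.]
0.26 1 z [0.015 0.015 0.015] [15. 23. 44.]
0.38 1 z [0.0413 0.0413 0.0413] [ 26.  19. 109.]
0.4 2 z [0.0187 0.0345 0.0504] [ 21. 123.  94.]
0.41 30 z [0.0507 0.0557 0.0574] [ 22. 228. 151.]
0.42 33 z [0.0191 0.0369 0.0575] [ 56. 135. 101.]
0.43 37 z [0.0178 0.0546 0.0573] [ 39. 156. 110.]
0.44 21 z [0.0193 0.0564 0.0587] [ 21. 200. 156.]
0.45 19 z [0.0231 0.056  0.0586] [ 22. 184. 149.]
```

```bash
python3 - <<'E'
from h import *
np.set_printoptions(precision=3,suppress=True)
z=load('scene0');C=cloud(z)
print('tcp px',w2px(z,[.525,0,.231]))
m=np.zeros(C.shape[:2],bool);m[175:270,322:395]=1
for lo in (.06,.1,.14,.18,.2,.22,.24,.26,.28):
    s=m&(C[...,2]>lo)&(C[...,2]<lo+.02); P=C[s]
    if len(P):print(lo,len(P),np.percentile(P[:,:2],[2,98],axis=0))
w=load('wrist0');C=cloud(w);print(w['T'][:3,3])
for lo in (.06,.1,.14,.18,.2,.22,.24,.26,.28):
    P=C[(C[...,2]>lo)&(C[...,2]<lo+.02)]
    if len(P):print('w',lo,len(P),P[:,:2].min(0),P[:,:2].max(0))
E
```

```text
tcp px [328.612 192.199]
0.06 170 [[0.533 0.012]
 [0.581 0.19 ]]
0.1 642 [[0.51  0.018]
 [0.587 0.163]]
0.14 117 [[0.524 0.009]
 [0.585 0.114]]
0.18 210 [[0.527 0.016]
 [0.584 0.121]]
0.2 333 [[0.514 0.021]
 [0.592 0.122]]
0.22 384 [[0.518 0.017]
 [0.582 0.12 ]]
0.24 1122 [[0.498 0.027]
 [0.576 0.117]]
0.26 190 [[0.505 0.01 ]
 [0.571 0.068]]
0.28 15 [[0.566 0.009]
 [0.577 0.013]]
[0.525 0.076 0.375]
w 0.06 386 [ 0.497 -0.161] [ 0.524 -0.15 ]
w 0.1 655 [ 0.496 -0.176] [ 0.524 -0.151]
w 0.2 1350 [0.483 0.057] [0.592 0.108]
w 0.22 1576 [0.484 0.016] [0.587 0.113]
w 0.24 44461 [ 0.469 -0.01 ] [0.582 0.112]
w 0.26 25498 [ 0.468 -0.01 ] [0.582 0.081]
w 0.28 13718 [ 0.45  -0.011] [0.6   0.017]
```

View pics/wrist0.png

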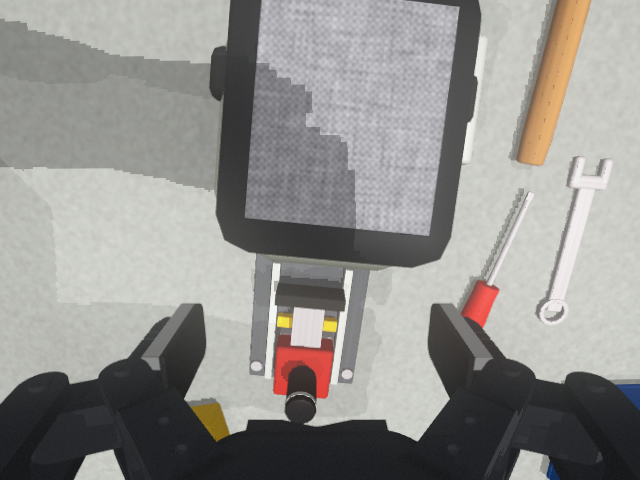

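The wrist view shows the knob at (300,405), the bump at (285,322) and (330,325), and the cuff's rear edge at about row 255. The wrist camera sits on the boot side of the gripper, so I check its clearance to the cuff. I'll make the first move away from the boot at the same time.

```bash
python3 - <<'E'
from h import *
np.set_printoptions(precision=3,suppress=True)
ay=np.array([.1045,.9945]);ax=np.array([ay[1],-ay[0]]);o=np.array([.511,-.168])
for n in('side0','wrist0'):
    C=cloud(load(n));Y=(C[...,:2]-o)@ay;X=(C[...,:2]-o)@ax
    for lo in np.arange(.02,.28,.02):
        s=(abs(X)<.045)&(Y>.1)&(Y<.3)&(C[...,2]>lo)&(C[...,2]<lo+.02)
        if s.sum()>5: print(n,round(lo,2),s.sum(),'rear Y',np.percentile(Y[s],[1,5,20]))
    k=(abs(X)<.03)&(abs(Y)<.03)&(C[...,2]>.09)&(C[...,2]<.11)
    P=C[k];print('knob',k.sum(),(P.min(0)+P.max(0))/2 if k.any() else '')
print(state()['qpos'])
E
```

```text
side0 0.02 370 rear Y [0.132 0.148 0.149]
side0 0.04 425 rear Y [0.148 0.149 0.152]
side0 0.06 346 rear Y [0.161 0.162 0.163]
side0 0.08 392 rear Y [0.163 0.165 0.167]
side0 0.1 345 rear Y [0.167 0.168 0.169]
side0 0.12 356 rear Y [0.167 0.168 0.17 ]
side0 0.14 354 rear Y [0.169 0.171 0.173]
side0 0.16 364 rear Y [0.172 0.173 0.175]
side0 0.18 380 rear Y [0.176 0.177 0.178]
side0 0.2 381 rear Y [0.178 0.18  0.181]
side0 0.22 449 rear Y [0.181 0.183 0.186]
side0 0.24 480 rear Y [0.159 0.168 0.195]
side0 0.26 208 rear Y [0.151 0.156 0.166]
knob 180 [ 0.51  -0.169  0.098]
wrist0 0.02 136 rear Y [0.1   0.101 0.102]
wrist0 0.22 727 rear Y [0.187 0.187 0.188]
wrist0 0.24 43315 rear Y [0.177 0.205 0.239]
wrist0 0.26 22693 rear Y [0.169 0.183 0.209]
knob 906 [ 0.51  -0.163  0.098]
[-0.139  0.291 -0.154  1.127  0.     1.431]
```

Request:
move_arm([
  [0, -1.5, 0],
  [0, -3.0, 0],
  [0, -4.5, 0],
  [-0.3, -5.6, 0],
  [-0.5, -6.6, 0],
], yaw=[0, -0.2, -0.5, -0.8, -1.0], jaw=1)

```text
t: 0.57
ee_pos: [0.5119, -0.1669, 0.2309]
ee_rot: [-2.337, -2.099, 0.001]
wrist_force: [-0.2, -0.5, -0.0]
opening: 0.0852
finger_force: 0.0
```

Cuff clearance at camera height is about 117 mm ahead of the knob, against 76 mm for the camera, so I keep this orientation. I check the knob again with the wrist camera from here.

```bash
python3 - <<'E'
from h import *
np.set_printoptions(precision=4,suppress=True)
for n in('wrist','scene','side'): snap(n,n+'1')
for n in('wrist1','scene1','side1'):
    z=load(n);C=cloud(z);k=(abs(C[...,0]-.511)<.03)&(abs(C[...,1]+.168)<.03)&(C[...,2]>.085)&(C[...,2]<.115)
    P=C[k];print(n,k.sum(),P.min(0) if k.any() else '',P.max(0) if k.any() else '',w2px(z,[.511,-.168,.102]))
# knob outline in wrist0 at top height .102
z=load('wrist0');print(w2px(z,[.511,-.168,.102]),[ray_z(z,u,v,.102) for u,v in((284,405),(316,405),(300,420))])
E
```

```text
wrist1 1181 [ 0.4965 -0.1782  0.0852] [ 0.5245 -0.1503  0.1054] [315.3254 229.803 ]
scene1 108 [ 0.4973 -0.1793  0.0851] [ 0.5266 -0.1521  0.1054] [273.8738 193.7007]
side1 210 [ 0.496  -0.1829  0.0855] [ 0.5226 -0.1543  0.1043] [320.7892 278.9976]
[300.5441 414.0105] [array([ 0.4968, -0.1585,  0.102 ]), array([ 0.5245, -0.1584,  0.102 ]), array([ 0.5104, -0.1745,  0.102 ])]
```

Request:
move_arm([
  [-0.06, 0.02, -1.5],
  [-0.06, 0.02, -3.0],
  [-0.06, 0.02, -4.5],
  [-0.06, 0.02, -5.8],
  [-0.06, 0.02, -6.8],
], yaw=[0, 0, 0, 0, 0])

```text
t: 1.13
ee_pos: [0.5099, -0.1627, 0.0587]
ee_rot: [-2.331, -2.102, 0.001]
wrist_force: [-0.0, -0.1, -0.1]
opening: 0.0851
finger_force: 0.0
```

Request:
move_arm([
  [0, 0, 0],
  [0, 0, 0],
  [0, 0, 0],
  [0, 0, 0],
  [0, 0, 0],
], yaw=[0, 0, 0, 0, 0], jaw=0.2)

```text
t: 1.55
ee_pos: [0.5103, -0.1647, 0.0629]
ee_rot: [2.334, 2.102, -0.003]
wrist_force: [-10.0, -2.0, 28.5]
opening: 0.0272
finger_force: 56.7
```

Request:
move_arm([
  [0, 0, 0],
  [0, 0, 0],
  [0, 0, 0],
  [0, 0, 0],
  [0, 0, 0],
], yaw=[0, 0, 0, 0, 0], jaw=0.2)

```text
t: 1.97
ee_pos: [0.5104, -0.1647, 0.0633]
ee_rot: [2.335, 2.101, -0.001]
wrist_force: [-8.5, 0.6, 13.5]
opening: 0.0269
finger_force: 57.9
```

Request:
move_arm([
  [-0.02, 0, 0.1],
  [-0.04, 0, 0.2],
  [-0.04, 0, 0.3],
  [-0.04, 0, 0.4],
  [-0.04, 0, 0.4],
], yaw=[0, 0, 0, 0, 0])

```text
t: 2.38
ee_pos: [0.5103, -0.1646, 0.0718]
ee_rot: [2.334, 2.102, 0.0]
wrist_force: [0.5, 0.3, -5.2]
opening: 0.0264
finger_force: 59.5
```

Request:
move_arm([
  [0, 0, 0.1],
  [0, 0, 0.2],
  [0, 0, 0.24],
  [0, 0, 0.24],
  [0, 0, 0.24],
], yaw=[0, 0, 0, 0, 0])

```text
t: 2.8
ee_pos: [0.5102, -0.1646, 0.0774]
ee_rot: [2.334, 2.102, 0.0]
wrist_force: [2.1, -0.8, -6.4]
opening: 0.0268
finger_force: 59.5
```

Request:
move_arm([
  [0.01, 0.08, 0],
  [0.02, 0.16, 0],
  [0.03, 0.24, 0],
  [0.03, 0.32, 0],
  [0.04, 0.4, 0],
], yaw=[0, 0, 0, 0, 0])

```text
t: 3.22
ee_pos: [0.5112, -0.1555, 0.0774]
ee_rot: [2.334, 2.1, -0.002]
wrist_force: [0.9, -6.2, -6.8]
opening: 0.0266
finger_force: 59.5
```

Request:
move_arm([
  [0.03, 0.27, 0],
  [0.06, 0.54, 0],
  [0.09, 0.82, 0],
  [0.11, 1.09, 0],
  [0.14, 1.36, 0],
], yaw=[0, 0, 0, 0, 0])

```text
t: 3.63
ee_pos: [0.5147, -0.1214, 0.0774]
ee_rot: [2.334, 2.1, -0.002]
wrist_force: [0.2, -7.0, -6.2]
opening: 0.0265
finger_force: 59.6
```

Request:
move_arm([
  [0, 0, -0.12],
  [0, 0, -0.24],
  [0, 0, -0.36],
  [0, 0, -0.48],
  [0, 0, -0.48],
], yaw=[0, 0, 0, 0, 0])

```text
t: 4.05
ee_pos: [0.5147, -0.1203, 0.0647]
ee_rot: [-2.334, -2.102, -0.001]
wrist_force: [3.6, 2.4, -6.1]
opening: 0.0268
finger_force: 59.8
```

Request:
move_arm([
  [0, 0, -0.04],
  [0, 0, -0.08],
  [0, 0, -0.1],
], yaw=[0, 0, 0])

```text
t: 4.3
ee_pos: [0.5148, -0.1204, 0.0634]
ee_rot: [2.334, 2.102, 0.001]
wrist_force: [0.4, 4.6, 8.6]
opening: 0.0266
finger_force: 60.8
```

Request:
move_arm([
  [0.01, 0.08, 0.03],
  [0.02, 0.16, 0.03],
  [0.03, 0.24, 0.03],
  [0.03, 0.32, 0.03],
  [0.04, 0.4, 0.03],
], yaw=[0, 0, 0, 0, 0])

```text
t: 4.72
ee_pos: [0.5157, -0.112, 0.0638]
ee_rot: [2.334, 2.099, -0.003]
wrist_force: [1.5, -7.2, -4.4]
opening: 0.0267
finger_force: 59.8
```

Request:
move_arm([
  [0.01, 0.06, 0],
  [0.01, 0.12, 0],
  [0.02, 0.18, 0],
  [0.03, 0.24, 0],
  [0.03, 0.3, 0],
], yaw=[0, 0, 0, 0, 0])

```text
t: 5.13
ee_pos: [0.5164, -0.1045, 0.0638]
ee_rot: [2.334, 2.099, -0.003]
wrist_force: [2.4, -7.2, -5.7]
opening: 0.0266
finger_force: 59.8
```

Request:
move_arm([
  [0.01, 0.06, 0],
  [0.01, 0.12, 0],
  [0.02, 0.18, 0],
  [0.03, 0.24, 0],
  [0.03, 0.3, 0],
], yaw=[0, 0, 0, 0, 0])

```text
t: 5.55
ee_pos: [0.5171, -0.0979, 0.0638]
ee_rot: [2.334, 2.098, -0.005]
wrist_force: [1.2, -10.3, -5.2]
opening: 0.0269
finger_force: 59.8
```

Request:
move_arm([
  [0.01, 0.08, -0.015],
  [0.02, 0.16, -0.015],
  [0.03, 0.24, -0.015],
  [0.03, 0.32, -0.015],
  [0.04, 0.4, -0.015],
], yaw=[0, 0, 0, 0, 0])

```text
t: 5.97
ee_pos: [0.5182, -0.088, 0.0637]
ee_rot: [2.334, 2.098, -0.005]
wrist_force: [-0.7, -11.1, -1.6]
opening: 0.0267
finger_force: 60.1
```

Request:
move_arm([
  [0.01, 0.07, 0],
  [0.01, 0.14, 0],
  [0.02, 0.21, 0],
  [0.03, 0.28, 0],
  [0.03, 0.35, 0],
], yaw=[0, 0, 0, 0, 0])

```text
t: 6.38
ee_pos: [0.519, -0.0793, 0.0637]
ee_rot: [2.333, 2.098, -0.005]
wrist_force: [1.8, -10.6, -2.5]
opening: 0.0269
finger_force: 60.1
```

Request:
move_arm([
  [0.0, 0.04, 0],
  [0.01, 0.08, 0],
  [0.01, 0.12, 0],
  [0.02, 0.16, 0],
  [0.02, 0.16, 0],
], yaw=[0, 0, 0, 0, 0])

```text
t: 6.8
ee_pos: [0.5195, -0.0751, 0.0637]
ee_rot: [2.333, 2.098, -0.005]
wrist_force: [0.2, -11.1, -1.4]
opening: 0.0268
finger_force: 60.1
```

Request:
move_arm([
  [0.0, 0.04, 0],
  [0.01, 0.08, 0],
  [0.01, 0.12, 0],
], yaw=[0, 0, 0])

```text
t: 7.05
ee_pos: [0.5198, -0.0723, 0.0637]
ee_rot: [2.333, 2.097, -0.005]
wrist_force: [0.6, -10.7, -2.3]
opening: 0.0271
finger_force: 60.1
```

Request:
move_arm([
  [0.0, 0.04, 0],
  [0.01, 0.08, 0],
  [0.01, 0.12, 0],
], yaw=[0, 0, 0])

```text
t: 7.3
ee_pos: [0.5201, -0.0693, 0.0637]
ee_rot: [2.333, 2.097, -0.005]
wrist_force: [1.3, -10.9, -2.0]
opening: 0.027
finger_force: 60.1
```

Request:
move_arm([
  [0.0, 0.04, 0],
  [0.01, 0.08, 0],
  [0.01, 0.12, 0],
], yaw=[0, 0, 0])

```text
t: 7.55
ee_pos: [0.5204, -0.0663, 0.0637]
ee_rot: [2.333, 2.097, -0.005]
wrist_force: [1.3, -11.7, -2.6]
opening: 0.0265
finger_force: 60.1
```

Request:
move_arm([
  [0.0, 0.03, 0],
  [0.01, 0.06, 0],
  [0.01, 0.08, 0],
], yaw=[0, 0, 0])

```text
t: 7.8
ee_pos: [0.5206, -0.0643, 0.0637]
ee_rot: [2.333, 2.098, -0.005]
wrist_force: [0.8, -11.1, -2.0]
opening: 0.0263
finger_force: 60.1
```

Request:
move_arm([
  [0.0, 0.04, 0],
  [0.01, 0.08, 0],
  [0.01, 0.1, 0],
], yaw=[0, 0, 0])

```text
t: 8.05
ee_pos: [0.5208, -0.0618, 0.0637]
ee_rot: [2.333, 2.097, -0.005]
wrist_force: [0.2, -11.9, -2.0]
opening: 0.0266
finger_force: 60.1
```

Request:
move_arm([
  [0.0, 0.03, 0],
  [0.01, 0.06, 0],
  [0.01, 0.08, 0],
], yaw=[0, 0, 0])

```text
t: 8.3
ee_pos: [0.5211, -0.0598, 0.0637]
ee_rot: [2.333, 2.098, -0.005]
wrist_force: [0.1, -10.6, -1.9]
opening: 0.027
finger_force: 60.1
```

Request:
move_arm([
  [0.0, 0.04, 0],
  [0.01, 0.08, 0],
  [0.01, 0.1, 0],
], yaw=[0, 0, 0])

```text
t: 8.55
ee_pos: [0.5213, -0.0573, 0.0637]
ee_rot: [2.333, 2.097, -0.005]
wrist_force: [0.4, -10.6, -1.8]
opening: 0.0266
finger_force: 60.1
```

Request:
move_arm([
  [0.0, 0.04, 0],
  [0.01, 0.08, 0],
  [0.01, 0.1, 0],
], yaw=[0, 0, 0])

```text
t: 8.8
ee_pos: [0.5216, -0.0555, 0.0637]
ee_rot: [2.333, 2.096, -0.007]
wrist_force: [1.3, -15.9, -1.3]
opening: 0.0265
finger_force: 60.1
```

Request:
move_arm([
  [0, 0, 0],
], yaw=[0])

```text
t: 8.88
ee_pos: [0.5215, -0.0555, 0.0637]
ee_rot: [2.333, 2.096, -0.007]
wrist_force: [-0.6, -15.1, -1.6]
opening: 0.0262
finger_force: 60.1
```

Request:
move_arm([
  [0, 0.02, 0],
  [0, 0.03, 0],
  [0, 0.03, 0],
], yaw=[0, 0, 0])

```text
t: 9.13
ee_pos: [0.5216, -0.0551, 0.0637]
ee_rot: [2.333, 2.096, -0.007]
wrist_force: [1.2, -17.1, -1.7]
opening: 0.0268
finger_force: 60.1
```

Request:
move_arm([
  [0, 0, -0.03],
  [0, 0, -0.03],
], yaw=[0, 0])

```text
t: 9.3
ee_pos: [0.5216, -0.055, 0.0635]
ee_rot: [2.333, 2.096, -0.007]
wrist_force: [-0.6, -14.0, 5.6]
opening: 0.0268
finger_force: 61.1
```

Request:
move_arm([
  [0, 0, 0],
  [0, 0, 0],
  [0, 0, 0],
  [0, 0, 0],
  [0, 0, 0],
], yaw=[0, 0, 0, 0, 0], jaw=1)

```text
t: 9.72
ee_pos: [0.521, -0.0513, 0.0624]
ee_rot: [-2.334, -2.102, 0.0]
wrist_force: [-0.0, 0.2, -0.4]
opening: 0.0846
finger_force: 0.0
```

Request:
move_arm([
  [-0.02, -0.2, 0.8],
  [-0.04, -0.4, 2.0],
  [-0.1, -1.2, 3.4],
  [-0.2, -2.5, 4.6],
  [-0.3, -4.0, 5.0],
], yaw=[0, 0, 0, 0, 0])

```text
t: 10.13
ee_pos: [0.5152, -0.1515, 0.1915]
ee_rot: [2.328, 2.103, 0.004]
wrist_force: [1.7, -1.2, 0.5]
opening: 0.0855
finger_force: 0.0
```

Request:
move_arm([
  [-0.02, -1.6, 0],
  [-0.02, -3.2, 0],
  [-0.04, -4.8, 0],
  [-0.04, -6.4, 0],
  [-0.04, -8.0, 0],
], yaw=[0, 0, 0, 0, 0], jaw=0)

```text
t: 10.55
ee_pos: [0.5123, -0.3533, 0.1874]
ee_rot: [-2.334, -2.102, -0.0]
wrist_force: [0.8, -0.1, -0.2]
opening: 0.0255
finger_force: 0.0
```

```bash
python3 - <<'E'
from h import *
np.set_printoptions(precision=4,suppress=True)
s=state();print(s['t'],s['ee_pos'],s['opening'])
for n in('scene','side','wrist'):snap(n,n+'2')
ay=np.array([.1045,.9945]);ax=np.array([ay[1],-ay[0]]);o=np.array([.511,-.1663])
for n in('scene2','side2'):
    z=load(n);C=cloud(z);Y=(C[...,:2]-o)@ay;X=(C[...,:2]-o)@ax
    k=(abs(X)<.03)&(abs(Y-.11)<.03)&(C[...,2]>.08)&(C[...,2]<.125);P=C[k];print(n,k.sum(),(P.min(0)+P.max(0))/2,P[:,2].max(),np.percentile(P[:,2],90),'Y',(Y[k].min()+Y[k].max())/2)
    k=(abs(C[...,0]-.512)<.02)&(abs(C[...,1]+.425)<.02)&(C[...,2]>.069);P=C[k];print('btn',k.sum(),(P.min(0)+P.max(0))/2,np.median(P[:,2]))
a=load('scene2')['im'][110:330,170:450,::-1];b=load('side2')['im'][120:380,180:440,::-1]
cv2.imwrite('pics/c2.png',np.hstack([cv2.resize(a,(440,400),interpolation=2),cv2.resize(b,(360,400),interpolation=2)]))
E
```

```text
10.55 [ 0.5123 -0.3533  0.1874] 0.025514912598200015
scene2 125 [ 0.523  -0.0578  0.0934] 0.10654970176381795 0.10370561919169789 Y 0.10906914648169697
btn 95 [ 0.5137 -0.4212  0.0746] 0.07384606874123101
side2 193 [ 0.5219 -0.0587  0.0925] 0.10501567166701409 0.1031348468091037 Y 0.10810684416437302
btn 3641 [ 0.512  -0.4236  0.3341] 0.5316871555638952
```

View pics/c2.png

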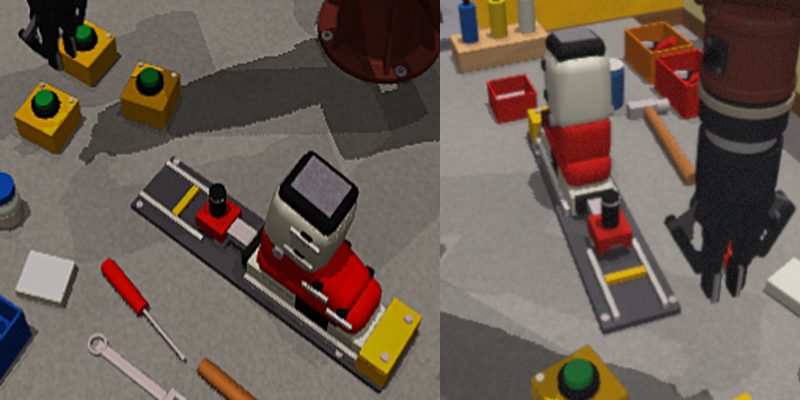

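The crops show the heel stop (knob at (217,195) left crop, (608,205) right crop) tight behind the heel, the boot's toe in the yellow cup, and the bump at (185,202) clear behind it. The knob top is at 0.102 m again, so the stop is down on the plate. Now the button.

Request:
move_arm([
  [0, -1.0, 0],
  [0, -2.0, -0.6],
  [0, -2.85, -1.6],
  [0, -2.85, -2.8],
  [0, -2.85, -3.8],
], yaw=[0, 0, 0, 0, 0])

```text
t: 11.12
ee_pos: [0.5126, -0.4223, 0.0907]
ee_rot: [-2.334, -2.101, -0.0]
wrist_force: [0.0, 0.2, -0.7]
opening: -0.0002
finger_force: 0.0
```

Request:
move_arm([
  [0, 0, -0.2],
  [0, 0, -0.4],
  [0, 0, -0.5],
  [0, 0, -0.5],
], yaw=[0, 0, 0, 0])

```text
t: 11.45
ee_pos: [0.5135, -0.4226, 0.0811]
ee_rot: [2.333, 2.102, 0.0]
wrist_force: [0.1, -0.9, 0.5]
opening: -0.0003
finger_force: 0.0
```

Request:
move_arm([
  [0, 0, -0.1],
  [0, 0, -0.2],
  [0, 0, -0.3],
  [0, 0, -0.4],
  [0, 0, -0.4],
], yaw=[0, 0, 0, 0, 0])

```text
t: 11.87
ee_pos: [0.5131, -0.423, 0.07]
ee_rot: [2.334, 2.101, 0.0]
wrist_force: [1.0, -0.4, 3.8]
opening: -0.0001
finger_force: 1.4
```

Request:
move_arm([
  [0, 0, -0.06],
  [0, 0, -0.12],
  [0, 0, -0.18],
  [0, 0, -0.18],
], yaw=[0, 0, 0, 0])

```text
t: 12.2
ee_pos: [0.5131, -0.423, 0.0661]
ee_rot: [2.334, 2.101, 0.0]
wrist_force: [1.4, 0.0, 5.6]
opening: 0.0001
finger_force: 3.1
```

Request:
move_arm([
  [0, 0, -0.05],
  [0, 0, -0.1],
  [0, 0, -0.1],
], yaw=[0, 0, 0])

```text
t: 12.45
ee_pos: [0.5132, -0.4231, 0.0657]
ee_rot: [2.333, 2.101, 0.0]
wrist_force: [-4.3, 5.3, 25.3]
opening: -0.0002
finger_force: 12.6
```

The force rose to 25 N with the button at its end stop, so it is fully down. Lifting off.

Request:
move_arm([
  [0, 0, 0.3],
  [0, 0, 0.8],
  [0, 0, 1.8],
  [0, 0, 3.0],
  [0, 0, 4.2],
], yaw=[0, 0, 0, 0, 0])

```text
t: 12.87
ee_pos: [0.5119, -0.4221, 0.1681]
ee_rot: [-2.333, -2.1, 0.001]
wrist_force: [-0.4, 0.2, 0.3]
opening: -0.0
finger_force: 0.0
```

Request:
move_arm([
  [0, 0, 0],
  [0, 0, 0],
  [0, 0, 0],
  [0, 0, 0],
], yaw=[0, 0, 0, 0])

```text
t: 13.2
ee_pos: [0.512, -0.4221, 0.1663]
ee_rot: [-2.333, -2.1, 0.0]
wrist_force: [-1.4, -0.3, 0.7]
opening: -0.0004
finger_force: 0.0
```

```bash
python3 - <<'E'
from h import *
np.set_printoptions(precision=4,suppress=True)
s=state();print(s['t'],s['ee_pos'],s['wrist_force'])
for n in('scene','side'):snap(n,n+'3')
ay=np.array([.1045,.9945]);ax=np.array([ay[1],-ay[0]]);o=np.array([.511,-.1663])
for n in('scene3','side3'):
    z=load(n);C=cloud(z);Y=(C[...,:2]-o)@ay;X=(C[...,:2]-o)@ax
    k=(abs(X)<.03)&(abs(Y-.11)<.03)&(C[...,2]>.08)&(C[...,2]<.125);P=C[k]
    if len(P):print(n,k.sum(),(P.min(0)+P.max(0))/2,P[:,2].max(),'Y',(Y[k].min()+Y[k].max())/2)
    k=(abs(C[...,0]-.512)<.017)&(abs(C[...,1]+.424)<.017)&(C[...,2]>.06)&(C[...,2]<.09);P=C[k]
    if len(P):print('btn',k.sum(),np.median(P[:,2]),np.percentile(P[:,2],90))
E
```

```text
13.2 [ 0.512  -0.4221  0.1663] [-1.4039 -0.2562  0.6841]
scene3 128 [ 0.5249 -0.057   0.0929] 0.10538809615665334 Y 0.1099020521558125
btn 120 0.07171773992856256 0.07599233710386775
side3 193 [ 0.521  -0.0601  0.0925] 0.10506505642468023 Y 0.10669338893561484
btn 451 0.07301199464531638 0.0747063728408286
```

The button is up again, the heel stop hasn't moved and nothing is being touched, so I hand in.

```bash
python3 -c "
from cell import *
print(hand_in())"
```

```text
the job is handed in; nothing more can be done
None
```

The boot is clamped with the heel stop down on the plate, at about 6 N of spring pressure felt during the slide. I then pushed the farthest green button fully down, it came back up, and the job is handed in at about 13 s; the judge's result was not shown.

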